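Lock the condenser lens on the stone-viewing lamp and hold its sprung shutter half open

TASK

Fit the domed condenser lens to the stone-viewing lamp: lower its two lugs through the slots of the lamp's port, seat it fully home and turn it clockwise (seen from above) to the stop so that it is locked. Then take the thumb tab of the lamp's spring-closed shutter, slide it away from the port to half of its travel, where half of the port is uncovered, and finish the program while still holding it steady there, for it springs shut when let go. Leave the other attachments and bench tools where they lie.

Things in the scene. Friction and masses are not known exactly. Their poses are not given: they have to be found in the camera images.
- lens: Loose domed lens, 0.12 kg, foot down on the mat. Barrel (grip here): 52 mm across, 10 to 40 mm above the origin; glass dome up to 48 mm. Foot: 40 mm across, 10 mm high, with two lugs at its bottom along own +x and -x, 12 mm wide, 4 mm high, reaching 31 mm from the axis (black index lines above them). Origin: centre of the foot's underside, z up. A half turn makes no difference.
- lamp: Stone-viewing lamp, fixed: grey housing 150 mm (x) by 240 mm (y) by 60 mm high with the bayonet port and the shutter on its top. Origin: centre of its underside; x points to its rear (away from the knob and switch on its front), y towards the port's end, z up.
- port (a point): Centre of the lamp's port, level with its collar's flat top (78 mm above the bench, 84 mm across); axes as lamp. Hole 45 mm across; two slots 18 mm wide along lamp +x and -x, to 33.5 mm from the axis. Seated, the barrel rests on the collar, lens origin 10 mm below this point; the lugs then turn under the 5 mm flange, only clockwise from above, 60 degrees (1.05 rad) to a solid stop.
- shutter (a joint): Shutter travel in m: 0 shut (start), 0.046 fully open, half 0.023. It slides along lamp -y, away from the port. The spring pulls it shut with 3 N at 0, 8 N at half, 13 N at full travel. White ticks on its rails mark each quarter (half: the longest), read at the tab's white pointer; at half travel the steel blade's straight edge crosses the port's centre.
- tab (a point): Middle of the top of the shutter's black thumb tab, which moves with it: 14 mm thick along the slide (lamp y), 26 mm wide (lamp x), 26 mm tall, upright, top 90.5 mm above the bench; the steel rails beside it are 66 mm above the bench. With the shutter shut it stands 84 mm from the port's axis.
- mat: Black rubber mat, fixed, 300 by 130 by 3 mm (x, y, z), on which the lens and two other attachments stand in a row along its x, about 100 mm apart. Origin: centre of its underside.
- diffuser: Bystander on the mat: flat diffuser cap, 52 mm across, 22 mm high, with the same foot and lugs as the lens. Origin: centre of its underside.
- snoot: Bystander on the mat: cone-shaped snoot, 52 mm across below, 22 mm at the top, 66 mm high, same foot and lugs. Origin: centre of its underside.
- caliper: Bystander: caliper lying on the bench, 200 mm long along its y, jaws reaching 44 mm along its x, 12 mm high. Origin: under the middle of its beam.
- saw_frame: Bystander: jeweller's saw frame lying flat, about 260 by 90 mm, wooden handle 25 mm thick. Origin: on the bench where handle and frame meet.
- hammer: Bystander: hammer lying on the bench. Origin: on the bench under its handle.
- bench_block: Bystander: square steel bench block on a rubber base, 75 by 75 by 37 mm. Origin: centre of its underside.
- jar: Bystander: small glass jar, 52 mm across, 65 mm high. Origin: centre of its underside.
Not all that is in view belongs to the job. Leave any pink, purple or yellow look-alike of the lens alone.

How it is judged:
On the way, in this order (a step that is already met when the one before it is completed fails the run):
1. the lens is seated in the port and turned clockwise until locked, with the shutter still shut (z of lens in the frame of port below -0.0075 m and horizontal distance between lens and port below 0.004 m and angle between lens's own z axis and vertical below 0.08 rad and angle between the x axis of lens and the x axis of lamp, either way round above 0.8 rad and value of joint shutter below 0.006 m), for 0.2 s.
2. the fingers hold the shutter at half travel for a second (value of joint shutter between 0.019 and 0.027 m and contact force between the fingers and shutter above 2 N), for 1 s.
At the end, for the whole second after the job is handed in: The fingers hold the shutter by its tab at half travel, 23 mm within 4 mm, steady (under 10 mm/s); the lens sits in the port, its origin at least 7.5 mm below the collar's top and within 4 mm of the axis, upright, turned at least 0.8 rad (46 degrees) clockwise from the slots (all of step 2 and velocity of joint shutter between -0.01 and 0.01 m/s and z of lens in the frame of port below -0.0075 m and horizontal distance between lens and port below 0.004 m and angle between lens's own z axis and vertical below 0.08 rad and angle between the x axis of lens and the x axis of lamp, either way round above 0.8 rad); the arm keeps its last pose, push and grip.
It fails at once if another attachment or bench tool is moved more than 40 mm (distance of any of diffuser, snoot, caliper, saw_frame, hammer, bench_block, jar from where it was at the start of the episode above 0.04 m).
It also fails if it takes over 51 s, if anything falls off the work surface, if the arm or the gripper's body presses on something with over 40 N, if the wrist force passes 120 N, or if a joint passes its speed limit or range.

ROBOT

A 7-joint arm with a two-finger parallel gripper is mounted at the origin on the work surface. World frame = base frame: x ahead of the robot, y to its left, z up, the work surface at z = 0. Lengths are in m, angles in rad, forces in N, time in s.
With the tool pointing down it reaches from about 0.425 to 0.925 m from the base axis. Payload 6.8 kg.
Tool frame: the origin (TCP) lies at the very end of the fingers, on their centre line; the grasp point (between the pads) lies 19 mm behind it; z points along the fingers, y is the line along which they close (so a half turn about z gives the same grasp; the last joint's range is limited). The gripper opens to 85 mm and grips with 20 to 120 N. Pads are 22 mm wide; open, the fingers measure 114 mm over their backs; the gripper's body (76 mm by 85 mm) begins 54 mm behind the grasp point. The pads swing forward as they close: fully open they stand 13 mm farther back than shut.
Start: joints at [-1.448, 0.477, 0.022, 1.555, -0.011, 1.109, -0.083], TCP at [0.154, 0.657, 0.231] pointing down, gripper open.
Joint ranges: [-2.96, 2.96], [-0.34, 2.1], [-1.41, 1.46], [0.24, 2.44], [-1.37, 4.51], [0.17, 1.92], [-2.96, 2.96]. Speed limits (rad/s): [2.39, 2.39, 3.14, 3.14, 3.14, 3.14, 3.14].

INTERFACE

Orientations are given as a unit quaternion [w, x, y, z].
In Python, from station import bot gives the robot as it stands. The module is installed in compiled form; this text tells all that it offers.
- The arm moves only by the shell command python3 -m jog 'ROWS' [OPENING] [FORCE]. ROWS is JSON, a list of rows, each a list of 4 numbers: the shift along the tool's x, y, z in cm, then the turn about the tool's z in rad. In form: [[x, y, z, spin], ...]. A call has 1 to 20 rows; each row is the pose to reach, as a shift and turn from the pose commanded when the call began, along the tool's axes at that moment; what a row does not reach only later rows make up. A row lasts 1/12 s, in which the tool goes at most 41.7 mm and 7.16 degrees, less where a joint would pass 70% of its speed; a pose out of reach is approached as far as the arm can. A call with a gripper value outside its range is refused whole. OPENING is the closure, from -1 (fully open) to 1 (shut), set as the call begins (- or left out, the last holds). The fingers move at their own pace and stop on an object; FORCE is the grip in N (left out, the last holds). Time passes only in rows, so rows that repeat a pose let the fingers close. It gives the time, the measured TCP pose, the force, the opening and the grip force at its end, in the units of the state.
- bot.get_obs(): the state, without advancing time (a new reading comes with each control period).
- bot.read_camera(name): name is "side" or "top"; returns a dict with "pixels" (480x640x3 uint8, red, green, blue), "depth" (480x640 float32, m along the optical axis (not along the pixel's ray), 0 where there is no reading), "fovy" (degrees; the focal length in pixels is half the picture's height over the tangent of half this angle, whatever the lens; pixels are square), "cx", "cy" (the principal point, pixels), "distortion" ([k1, k2, p1, p2, k3] as OpenCV has them; the pictures are not rectified), "pose" (4x4, takes a point from camera to world coordinates). Camera axes: x right, y down, z forward; pixel columns grow to the right and rows downward; lengths in m; the calibration is good to about 2 mm. A picture is of the moment at which its call begins.
- bot.hand_in(): hands the job in; it is judged then, once.
The state is a dict: "t": time; "q": joint angles; "joint_vel": joint speeds; "joint_torque": joint torques, N m; "eef_pos": TCP position; "tool_rot": TCP orientation; "contact_force": force on the tool from outside, world axes, zero at the start; "torque": the same for the moment, N m; "gripper_width": opening from 0.0 (shut) to 1.0 (fully open); "grasp_force": force on a finger pad.
Only numpy, scipy, OpenCV 4.12 (cv2) and the standard library are available. Lean on these libraries where they do the work, as an engineer would, in place of code of your own. Each camera call takes 0.05 s, during which the arm holds its last target. There are 200 camera calls.

## Working session

There is one attempt and no reset: what is moved stays moved. The work goes in short steps, Python scripts to look and compute and a shell command to move; the robot and the scene stay as the last step left them, time stands still between calls to the robot, and variables do not carry over. Pictures are saved under pics/ and viewed, at most 10 in all, crops included, and the job is handed in when it is done.

```bash
mkdir -p pics; ls
cat > h.py <<'E'
import numpy as np, cv2
from station import bot
def cam(n,save=None):
    c=bot.read_camera(n); h=c["pixels"].shape[0]
    f=h/2/np.tan(np.radians(c["fovy"])/2)
    c["K"]=np.array([[f,0,c["cx"]],[0,f,c["cy"]],[0,0,1]]); c["D"]=np.array(c["distortion"],float); c["T"]=np.array(c["pose"])
    if save: cv2.imwrite(save,c["pixels"][:,:,::-1])
    return c
def ray(c,uv):
    p=cv2.undistortPoints(np.array(uv,float).reshape(-1,1,2),c["K"],c["D"]).reshape(-1,2)
    d=np.c_[p,np.ones(len(p))]@c["T"][:3,:3].T
    return c["T"][:3,3],d
def onz(c,uv,z):
    o,d=ray(c,uv); return o+d*((z-o[2])/d[:,2])[:,None]
def proj(c,P):
    R=c["T"][:3,:3].T; t=-R@c["T"][:3,3]
    return cv2.projectPoints(np.array(P,float).reshape(-1,1,3),cv2.Rodrigues(R)[0],t,c["K"],c["D"])[0].reshape(-1,2)
E
python3 - <<'E'
from h import *
for n in("top","side"):
    c=cam(n,f"pics/{n}0.png"); print(n,c["fovy"],c["T"].round(3).tolist(),c["D"])
o=bot.get_obs(); print({k:np.round(v,3).tolist() for k,v in o.items()})
E
```

```text
pics
top 47.98753837379725 [[-0.119, -0.972, 0.202, 0.322], [-0.993, 0.117, -0.019, -0.044], [-0.005, -0.203, -0.979, 1.272], [0.0, 0.0, 0.0, 1.0]] [-0.08223678  0.          0.          0.          0.        ]
side 45.83858724746845 [[0.999, -0.038, 0.017, 0.54], [-0.035, -0.539, 0.842, -1.158], [-0.022, -0.842, -0.54, 0.766], [0.0, 0.0, 0.0, 1.0]] [-0.01483287  0.          0.          0.          0.        ]
{'t': 0.1, 'q': [-1.448, 0.478, 0.022, 1.556, -0.011, 1.109, -0.083], 'joint_vel': [-0.002, 0.001, 0.0, -0.002, 0.002, 0.001, 0.0], 'joint_torque': [0.004, -59.776, 1.613, -28.195, 0.013, 0.005, -0.0], 'eef_pos': [0.154, 0.657, 0.23], 'tool_rot': [-0.0, 0.115, 0.993, -0.001], 'contact_force': [-0.858, -0.616, 0.406], 'torque': [-0.039, -0.029, 0.005], 'grasp_force': 0.0, 'gripper_width': 0.997}
```

View pics/top0.png

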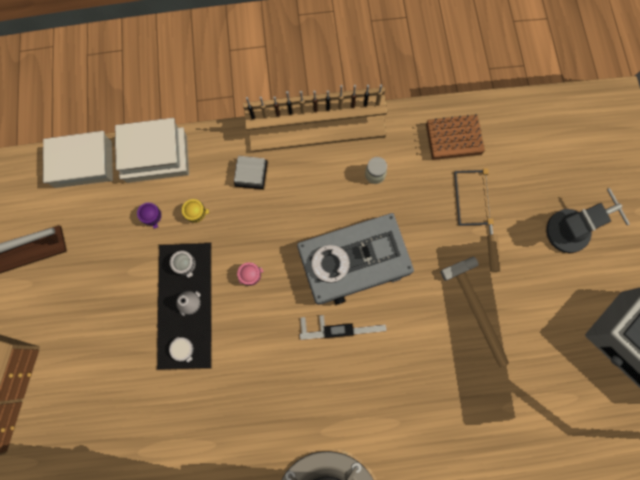

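View pics/side0.png

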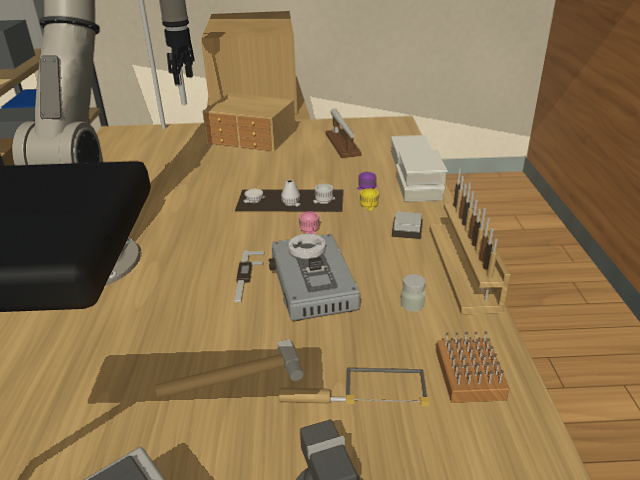

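Top view: on the mat are three candidates, at (181,263), (188,302) and (181,349), with the snoot in the middle. The pink (249,273), yellow (193,210) and purple (149,213) ones are decoys. The lamp is at about (355,258), with its port at (330,264). I'll enlarge the mat and lamp to confirm.

Run:
```python
import cv2,numpy as np
a=cv2.imread("pics/top0.png"); s=cv2.imread("pics/side0.png")
A=cv2.resize(a[235:375,150:220],None,fx=4,fy=4,interpolation=3)[:560]
B=cv2.resize(a[205:315,290:420],(520,440),interpolation=3)
C=cv2.resize(s[170:215,230:350],(520,195),interpolation=3)
o=np.zeros((600,800,3),np.uint8); o[:560,:280]=A; o[:440,280:]=B; o[405:600,280:]=C
cv2.imwrite("pics/c1.png",o)
```

```text
(no output)
```

View pics/c1.png

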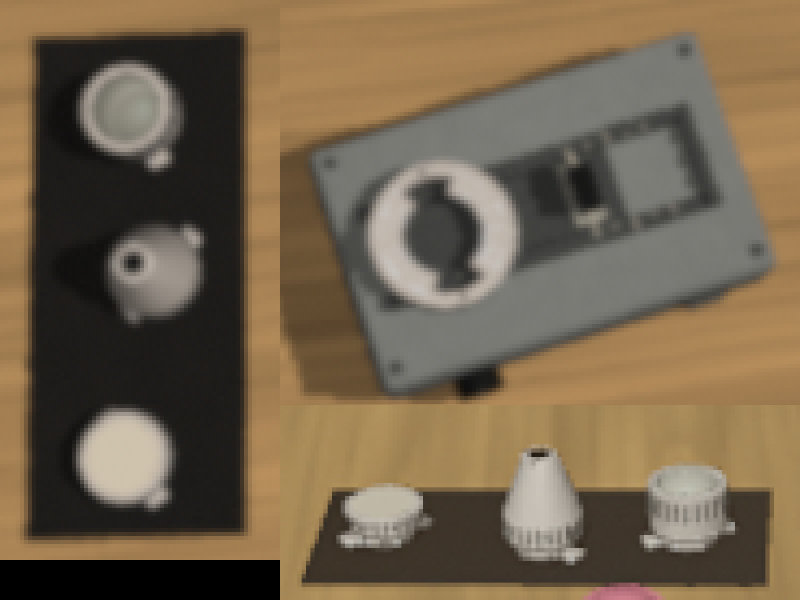

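The lens is the attachment at top (181,263) / side (323,193). It has a tall ribbed barrel, a greenish glass top and a white rim. The flat cream cap at (181,349) is the diffuser and the cone is the snoot. Next I'll measure the lens, port, lamp yaw and tab.

```bash
cat > m.py <<'E'
from h import *
def blob(mask,box,near=None):
    x0,y0,x1,y1=box; m=np.zeros_like(mask); m[y0:y1,x0:x1]=mask[y0:y1,x0:x1]
    cs,_=cv2.findContours(m,cv2.RETR_EXTERNAL,cv2.CHAIN_APPROX_NONE)
    return max(cs,key=cv2.contourArea).reshape(-1,2)
def circ(P):
    A=np.c_[2*P[:,:2],np.ones(len(P))]; s=np.linalg.lstsq(A,(P[:,:2]**2).sum(1),rcond=None)[0]
    return s[:2],np.sqrt(s[2]+s[:2]@s[:2])
E
python3 - <<'E'
from m import *
t=cam("top"); s=cam("side")
def bright(c,th): 
    h=cv2.cvtColor(c["pixels"],cv2.COLOR_RGB2HSV); return ((h[...,2]>th)&(h[...,1]<60)).astype(np.uint8)*255
# collar
for n,c,box in(("top",t,(305,240,355,290)),("side",s,(280,230,335,265))):
    b=blob(bright(c,150),box); P=onz(c,b,.078); ce,r=circ(P)
    # robust: keep near
    k=abs(np.linalg.norm(P[:,:2]-ce,axis=1)-r)<.003; ce,r=circ(P[k]); print("collar",n,ce.round(4),r.round(4),k.mean())
# lens
for n,c,box in(("top",t,(162,245,212,284)),("side",s,(305,180,342,208))):
    b=blob(bright(c,110),box); P=onz(c,b,.043); ce,r=circ(P)
    k=abs(np.linalg.norm(P[:,:2]-ce,axis=1)-r)<.0025; ce,r=circ(P[k]); print("lens",n,ce.round(4),r.round(4),k.mean())
print("toplug",onz(t,[(189.2,275)],.007).round(4)); print("sidelugs",onz(s,[(315.8,201.4),(333.4,197.9)],.006).round(4))
c2=lambda p:(290+(p[0]-280)/4,205+p[1]/4)
B=onz(t,[c2(p) for p in[(330,163),(684,49),(757,250),(396,368)]],.06)
print("bolts",B.round(4).tolist(),"centre",B.mean(0).round(4))
for i,j in((0,1),(3,2),(0,3),(1,2)):
    d=B[j]-B[i];print(np.degrees(np.arctan2(d[1],d[0])).round(2),np.linalg.norm(d).round(4))
print("tab",onz(t,[c2((583,187))],.0905).round(4))
print("slots",onz(t,[c2((430,188)),c2((462,282))],.075).round(4))
# depth check at lens top
p=proj(t,[[0.49,0.27,.05]]);print(p)
E
```

```text
collar top [ 0.5303 -0.0698] 0.0404 1.0
collar side [ 0.5312 -0.079 ] 0.0467 0.5604395604395604
lens top [0.5807 0.2736] 0.0259 1.0
lens side [0.5767 0.2398] 0.046 0.1323529411764706
toplug [[0.5537 0.2663 0.007 ]]
sidelugs [[0.5597 0.2613 0.006 ]
 [0.6105 0.2785 0.006 ]]
bolts [[0.5808, -0.0117, 0.06], [0.6234, -0.2232, 0.06], [0.5013, -0.2476, 0.06], [0.4591, -0.0357, 0.06]] centre [ 0.5411 -0.1295  0.06  ]
-78.61 0.2157
-78.74 0.2162
-168.86 0.124
-168.66 0.1245
tab [[ 0.5438 -0.1512  0.0905]]
slots [[ 0.5565 -0.0667  0.075 ]
 [ 0.501  -0.0781  0.075 ]]
[[184.72395694 299.71397673]]
```

```bash
cat > go.py <<'E'
import sys; from h import *
from scipy.spatial.transform import Rotation as Rn
def to(p,yaw_y):  # shift (cm) in tool axes, spin, to put TCP at p with tool y at angle yaw_y (deg, mod 180)
    o=bot.get_obs(); w,x,y,z=o["tool_rot"]; R=Rn.from_quat([x,y,z,w]).as_matrix()
    cur=np.degrees(np.arctan2(R[1,1],R[0,1])); d=(yaw_y-cur+90)%180-90
    print("t %.2f"%o["t"],"pos",np.round(o["eef_pos"],4),"ycur %.2f"%cur,"F",np.round(o["contact_force"],1),"w %.3f gf %.1f"%(o["gripper_width"],o["grasp_force"]),"q",np.round(o["q"],2))
    print("shift cm",(R.T@(np.array(p)-o["eef_pos"])*100).round(2),"spin %.3f"%np.radians(-d))
if __name__=="__main__": a=[float(v) for v in sys.argv[1:]]; to(a[:3],a[3])
E
python3 go.py .5807 .2736 .13 106.5
```

```text
t 0.20 pos [0.1544 0.6568 0.2307] ycur 76.77 F [-0.2 -0.2 -0.7] w 1.003 gf 0.0 q [-1.45  0.48  0.02  1.56 -0.01  1.11 -0.08]
shift cm [-50.27 -27.54  10.1 ] spin -0.519
```

```bash
python3 -m jog '[[-3,-1.6,0.6,-0.1],[-6,-3.3,1.2,-0.2],[-9,-5,1.8,-0.3],[-12.5,-6.9,2.5,-0.4],[-16,-8.8,3.2,-0.519],[-19.5,-10.7,3.9,-0.519],[-23,-12.6,4.6,-0.519],[-26.5,-14.5,5.3,-0.519],[-30,-16.4,6,-0.519],[-33.5,-18.4,6.7,-0.519],[-37,-20.3,7.4,-0.519],[-40.5,-22.2,8.1,-0.519],[-44,-24.1,8.8,-0.519],[-47.5,-26,9.5,-0.519],[-50.27,-27.54,10.1,-0.519],[-50.27,-27.54,10.1,-0.519],[-50.27,-27.54,10.1,-0.519],[-50.27,-27.54,10.1,-0.519],[-50.27,-27.54,10.1,-0.519]]' -1 60; python3 go.py .5807 .2736 .015 106.5
```

```text
t: 1.78
eef_pos: [0.5797, 0.2757, 0.1303]
tool_rot: [-0.0, -0.145, 0.989, 0.0]
contact_force: [-0.5, -0.2, 0.2]
gripper_width: 1.002
grasp_force: 0.0
t 1.78 pos [0.5797 0.2757 0.1303] ycur 106.64 F [-0.5 -0.2  0.2] w 1.002 gf 0.0 q [-0.57  0.53  0.04  1.73 -0.03  0.89  1.34]
shift cm [-0.04 -0.24 11.53] spin 0.002
```

```bash
python3 -m jog '[[0,-0.1,1,0],[0,-0.1,3,0],[0,-0.1,5.5,0],[0,-0.1,7,0],[0,-0.1,7,0],[0,-0.1,7,0]]'; python3 go.py .5807 .2736 .015 106.5
```

```text
t: 2.28
eef_pos: [0.5798, 0.2736, 0.0594]
tool_rot: [-0.001, -0.144, 0.99, -0.0]
contact_force: [0.4, -0.0, 0.7]
gripper_width: 1.001
grasp_force: 0.0
t 2.28 pos [0.5798 0.2736 0.0594] ycur 106.60 F [ 0.4 -0.   0.7] w 1.001 gf 0.0 q [-0.56  0.62  0.03  1.77 -0.03  0.76  1.35]
shift cm [-0.09 -0.02  4.44] spin 0.002
```

Run:
```python
from m import *
s=cam("side","pics/s1.png");
cv2.imwrite("pics/s1c.png",cv2.resize(cv2.imread("pics/s1.png")[110:220,240:400],(800,550),interpolation=3))
```

```text
(no output)
```

View pics/s1c.png

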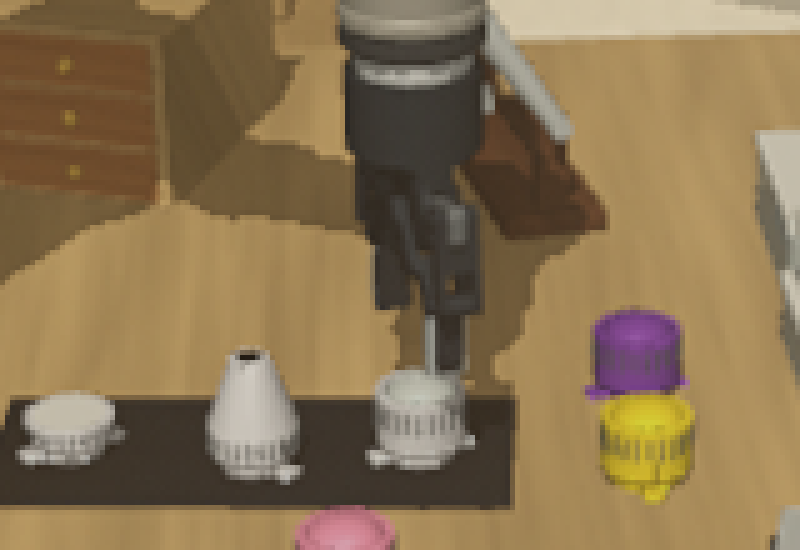

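The crop shows the open fingers straddling the lens at crop (420,410), with the near finger at (447,345) as expected. The snoot at (250,410) is clear. I'll descend and grip.

```bash
python3 -m jog '[[-0.09,0,1.5,0],[-0.09,0,3,0],[-0.09,0,4.1,0],[-0.09,0,4.4,0],[-0.09,0,4.4,0],[-0.09,0,4.4,0]]'; python3 -m jog '[[0,0,0,0],[0,0,0,0],[0,0,0,0],[0,0,0,0],[0,0,0,0],[0,0,0,0],[0,0,0,0],[0,0,0,0],[0,0,0,0],[0,0,0,0]]' 1 60;  python3 go.py .5807 .2736 .015 106.5
```

```text
t: 2.83
eef_pos: [0.5824, 0.2736, 0.017]
tool_rot: [0.0, -0.144, 0.99, 0.0]
contact_force: [0.7, 0.3, 0.0]
gripper_width: 0.996
grasp_force: 0.0
t: 3.67
eef_pos: [0.5826, 0.2737, 0.0174]
tool_rot: [0.001, -0.144, 0.99, 0.0]
contact_force: [-1.3, -0.3, 6.1]
gripper_width: 0.587
grasp_force: 62.4
t 3.67 pos [0.5826 0.2737 0.0174] ycur 106.51 F [-1.3 -0.3  6.1] w 0.587 gf 62.4 q [-0.56  0.68  0.03  1.78 -0.03  0.69  1.35]
shift cm [0.19 0.05 0.24] spin 0.000
```

```bash
python3 -m jog '[[0,0,-1,0],[0,0,-3,0],[0,0,-6,0],[0,0,-9,0],[0,0,-12,0],[0,0,-14,0],[0,0,-14.3,0],[0,0,-14.3,0],[0,0,-14.3,0]]';  python3 go.py .5322 -0.07 .16 101.3
```

```text
t: 4.42
eef_pos: [0.5811, 0.2729, 0.1584]
tool_rot: [-0.001, -0.144, 0.99, -0.0]
contact_force: [-0.3, 0.9, -2.2]
gripper_width: 0.586
grasp_force: 62.6
t 4.42 pos [0.5811 0.2729 0.1584] ycur 106.51 F [-0.3  0.9 -2.2] w 0.586 gf 62.6 q [-0.57  0.5   0.05  1.71 -0.03  0.94  1.35]
shift cm [ 14.44 -31.49  -0.13] spin 0.091
```

```bash
python3 -m jog '[[1,-2,0,0.02],[2.2,-4.8,0,0.04],[3.5,-7.6,0,0.06],[4.8,-10.4,0,0.08],[6.1,-13.2,0,0.091],[7.4,-16,0,0.091],[8.7,-18.8,0,0.091],[10,-21.6,0,0.091],[11.2,-24.4,0,0.091],[12.4,-27,0,0.091],[13.4,-29.2,0,0.091],[14.2,-31,0,0.091],[14.44,-31.5,0,0.091],[14.44,-31.5,0,0.091],[14.44,-31.5,0,0.091],[14.44,-31.5,0,0.091],[14.44,-31.5,0,0.091]]';  python3 go.py .5322 -0.07 .16 101.3
python3 - <<'E'
from m import *
s=cam("side","pics/s2.png"); t=cam("top","pics/t2.png")
a=cv2.resize(cv2.imread("pics/s2.png")[185:275,270:350],(534,600),interpolation=3)
b=cv2.resize(cv2.imread("pics/t2.png")[235:295,300:340],(266,400),interpolation=3)
o=np.zeros((600,800,3),np.uint8); o[:,:534]=a; o[:400,534:]=b; cv2.imwrite("pics/c2.png",o)
E
```

```text
t: 5.83
eef_pos: [0.5332, -0.0679, 0.1589]
tool_rot: [-0.0, -0.1, 0.995, 0.0]
contact_force: [-0.3, 0.4, -2.0]
gripper_width: 0.588
grasp_force: 62.6
t 5.83 pos [ 0.5332 -0.0679  0.1589] ycur 101.45 F [-0.3  0.4 -2. ] w 0.588 gf 62.6 q [-0.11  0.34  0.15  1.96 -0.07  0.85  1.84]
shift cm [ 0.14 -0.19 -0.11] spin 0.003
```

View pics/c2.png

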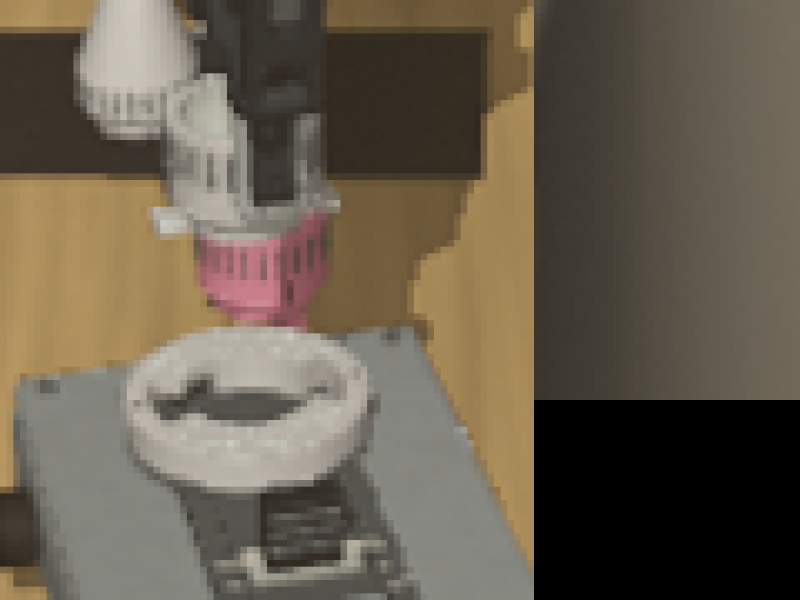

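Side crop: the lens hangs level over the port. Its lugs are at crop (160,222) and (335,203), the collar is centred near (247,395), and the pink decoy lies behind. The top camera is blocked by the arm. I'll work out the lug yaw and centre from the side view.

Run:
```python
from m import *
s=cam("side"); c2=lambda p:(270+p[0]/6.675,185+p[1]/6.667)
L=onz(s,[c2((152,222)),c2((340,203))],.1465); d=L[1]-L[0]
print("lugs",L.round(4).tolist(),"mid",L.mean(0).round(4),np.degrees(np.arctan2(d[1],d[0])),np.linalg.norm(d))
# project expected features: collar circle, lug tips, for yaw lens 11.3
P=np.array([.5303,-.0698]); th=np.linspace(0,2*np.pi,8,endpoint=False)
inv=lambda q:((q-[270,185])*[6.675,6.667]).round(0).tolist()
def show(n,pts): print(n,inv(proj(s,pts)))
show("collar L/R/far/near",[[P[0]-.042,P[1],.078],[P[0]+.042,P[1],.078],[P[0],P[1]+.042,.078],[P[0],P[1]-.042,.078]])
o=bot.get_obs()["eef_pos"]; z=o[2]-.0144
for y in(5,11.3,17):
    u=np.array([np.cos(np.radians(y)),np.sin(np.radians(y))])
    for cx in (0,-.002):
        c=np.array(o[:2])+u*cx; show(f"lug mid-tips yaw{y} cx{cx}",[[*(c-.031*u),z+.002],[*(c+.031*u),z+.002]])
print(o)
```

```text
lugs [[0.5033, -0.0754, 0.1465], [0.5655, -0.0674, 0.1465]] mid [ 0.5344 -0.0714  0.1465] 7.360475742311531 0.06266187658838022
collar L/R/far/near [[118.0, 390.0], [365.0, 381.0], [240.0, 321.0], [243.0, 453.0]]
lug mid-tips yaw5 cx0 [[149.0, 215.0], [335.0, 200.0]]
lug mid-tips yaw5 cx-0.002 [[143.0, 216.0], [329.0, 201.0]]
lug mid-tips yaw11.3 cx0 [[150.0, 220.0], [334.0, 195.0]]
lug mid-tips yaw11.3 cx-0.002 [[144.0, 221.0], [328.0, 196.0]]
lug mid-tips yaw17 cx0 [[152.0, 225.0], [331.0, 191.0]]
lug mid-tips yaw17 cx-0.002 [[147.0, 226.0], [325.0, 192.0]]
[ 0.53315607 -0.06868431  0.15922622]
```

```bash
python3 go.py .5312 -.07 .095 101.8
```

```text
t 5.98 pos [ 0.5332 -0.0687  0.1592] ycur 101.39 F [ 0.1  0.5 -1.5] w 0.588 gf 62.6 q [-0.11  0.34  0.15  1.96 -0.07  0.85  1.84]
shift cm [ 0.22 -0.09  6.42] spin -0.007
```

```bash
python3 -m jog '[[0.22,-0.09,1,-0.007],[0.22,-0.09,3,-0.007],[0.22,-0.09,5,-0.007],[0.22,-0.09,6.2,-0.007],[0.22,-0.09,6.4,-0.007],[0.22,-0.09,6.4,-0.007],[0.22,-0.09,6.4,-0.007]]'; python3 go.py .5312 -.07 .085 101.8
```

```text
t: 6.57
eef_pos: [0.5313, -0.0711, 0.0956]
tool_rot: [0.0, -0.102, 0.995, -0.0]
contact_force: [0.5, 0.2, -2.2]
gripper_width: 0.587
grasp_force: 62.6
t 6.57 pos [ 0.5313 -0.0711  0.0956] ycur 101.70 F [ 0.5  0.2 -2.2] w 0.587 gf 62.6 q [-0.09  0.43  0.13  2.01 -0.09  0.71  1.87]
shift cm [-0.01  0.11  1.06] spin -0.002
```

```bash
python3 -m jog '[[0,0.1,0,0],[0,0.1,0.2,0],[0,0.1,0.4,0],[0,0.1,0.6,0],[0,0.1,0.7,0],[0,0.1,0.7,0],[0,0.1,0.7,0]]'; python3 go.py .5312 -.07 .0824 101.8
```

```text
t: 7.15
eef_pos: [0.5308, -0.0701, 0.0882]
tool_rot: [-0.0, -0.102, 0.995, 0.0]
contact_force: [0.4, 0.6, -1.6]
gripper_width: 0.591
grasp_force: 62.6
t 7.15 pos [ 0.5308 -0.0701  0.0882] ycur 101.70 F [ 0.4  0.6 -1.6] w 0.591 gf 62.6 q [-0.09  0.44  0.13  2.02 -0.09  0.69  1.87]
shift cm [-0.04  0.    0.58] spin -0.002
```

Already 4 mm below first contact height with no force, so the lugs are in the slots. I'll continue to the seat.

```bash
python3 -m jog '[[0,0,0.2,0],[0,0,0.4,0],[0,0,0.55,0],[0,0,0.65,0],[0,0,0.7,0],[0,0,0.7,0],[0,0,0.7,0]]'; python3 go.py .5312 -.07 .0824 101.8
```

```text
t: 7.73
eef_pos: [0.5307, -0.07, 0.0823]
tool_rot: [-0.0, -0.102, 0.995, 0.0]
contact_force: [-4.7, 0.6, 12.8]
gripper_width: 0.59
grasp_force: 64.1
t 7.73 pos [ 0.5307 -0.07    0.0823] ycur 101.69 F [-4.7  0.6 12.8] w 0.590 gf 64.1 q [-0.09  0.45  0.13  2.02 -0.09  0.68  1.87]
shift cm [-0.05 -0.01 -0.01] spin -0.002
```

```bash
python3 -m jog '[[0,0,-0.03,0],[0,0,-0.03,0.06],[0,0,-0.03,0.12],[0,0,-0.03,0.18],[0,0,-0.03,0.24],[0,0,-0.03,0.3],[0,0,-0.03,0.3]]'; python3 -c "
from h import *;o=bot.get_obs();print(o['torque'])"; python3 go.py .5312 -.07 .0824 41.7
```

```text
t: 8.32
eef_pos: [0.5316, -0.0701, 0.0823]
tool_rot: [0.001, 0.05, 0.999, 0.0]
contact_force: [-0.9, -0.3, 4.6]
gripper_width: 0.586
grasp_force: 63.2
[ 0.07896137  0.08069754 -0.05593371]
t 8.32 pos [ 0.5316 -0.0701  0.0823] ycur 84.32 F [-0.9 -0.3  4.6] w 0.586 gf 63.2 q [-0.15  0.45  0.21  2.02 -0.14  0.68  1.62]
shift cm [ 0.04  0.01 -0.01] spin 0.744
```

```bash
python3 -m jog '[[0,0,0,0.08],[0,0,0,0.16],[0,0,0,0.24],[0,0,0,0.32],[0,0,0,0.4],[0,0,0,0.48],[0,0,0,0.54],[0,0,0,0.6],[0,0,0,0.66],[0,0,0,0.7],[0,0,0,0.74],[0,0,0,0.78],[0,0,0,0.78]]'; python3 -c "
from h import *;o=bot.get_obs();print(o['torque'])"; python3 go.py .5312 -.07 .0824 41.7
```

```text
t: 9.4
eef_pos: [0.5298, -0.0712, 0.0823]
tool_rot: [-0.001, 0.425, 0.905, -0.001]
contact_force: [-6.7, -2.8, 11.6]
gripper_width: 0.591
grasp_force: 63.8
[-0.50555766  1.41715862  0.12194317]
t 9.40 pos [ 0.5298 -0.0712  0.0823] ycur 39.69 F [-6.7 -2.8 11.6] w 0.591 gf 63.8 q [-0.31  0.48  0.41  2.04 -0.29  0.69  0.98]
shift cm [ 0.    0.19 -0.01] spin -0.035
```

```bash
python3 -m jog '[[0.05,0.05,-0.02,0.02],[0.1,0.1,-0.04,0.05],[0.1,0.1,-0.04,0.08],[0.1,0.1,-0.04,0.08],[0.1,0.1,-0.04,0.08]]'; python3 -c "
from h import *;o=bot.get_obs();print(o['torque'])"; python3 go.py .5312 -.07 .0824 41.7
```

```text
t: 9.82
eef_pos: [0.5292, -0.0713, 0.0823]
tool_rot: [-0.001, 0.46, 0.888, -0.002]
contact_force: [-6.8, -6.0, 8.7]
gripper_width: 0.587
grasp_force: 63.8
[-1.54396383  1.42388393  0.86824741]
t 9.82 pos [ 0.5292 -0.0713  0.0823] ycur 35.27 F [-6.8 -6.   8.7] w 0.587 gf 63.8 q [-0.33  0.48  0.43  2.04 -0.3   0.69  0.92]
shift cm [-0.01  0.24 -0.01] spin -0.112
```

```bash
python3 -m jog '[[0,0,-0.03,-0.03],[0,0,-0.03,-0.03],[0,0,-0.03,-0.03],[0,0,-0.03,-0.03],[0,0,-0.03,-0.03],[0,0,-0.03,-0.03],[0,0,-0.03,-0.03]]' -1; python3 -m jog '[[0,0,-1,0],[0,0,-3,0],[0,0,-6,0],[0,0,-9,0],[0,0,-10,0],[0,0,-10,0],[0,0,-10,0]]'; python3 go.py .547 -.1525 .14 101.3
```

```text
t: 10.4
eef_pos: [0.531, -0.0685, 0.0823]
tool_rot: [-0.0, 0.447, 0.895, 0.0]
contact_force: [-0.4, -0.7, 0.0]
gripper_width: 1.0
grasp_force: 0.0
t: 10.98
eef_pos: [0.5311, -0.0685, 0.1827]
tool_rot: [0.0, 0.446, 0.895, 0.001]
contact_force: [-0.3, -0.0, -2.0]
gripper_width: 1.0
grasp_force: 0.0
t 10.98 pos [ 0.5311 -0.0685  0.1827] ycur 36.97 F [-0.3 -0.  -2. ] w 1.000 gf 0.0 q [-0.39  0.33  0.5   1.97 -0.2   0.89  0.85]
shift cm [-7.67 -3.79  4.27] spin -1.123
```

Run:
```python
from m import *
s=cam("side","pics/s3.png")
cv2.imwrite("pics/c3.png",cv2.resize(cv2.imread("pics/s3.png")[180:320,250:370],(600,700)[::1],interpolation=3)[:600])
```

```text
(no output)
```

View pics/c3.png

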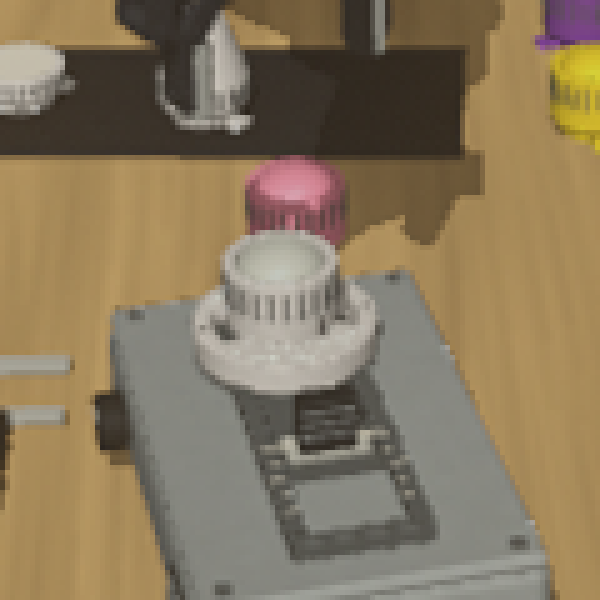

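The lens sits flush in the collar, with the empty slots visible at crop (225,325) and (345,318), so the lugs are turned under the flange. The shutter is shut and its black tab is at crop (330,415). Now I'll move over the tab.

```bash
python3 -m jog '[[-0.5,-0.25,0,-0.1],[-1.3,-0.7,0,-0.22],[-2.2,-1.1,0,-0.34],[-3.1,-1.5,0,-0.46],[-4,-2,0,-0.58],[-4.9,-2.4,0,-0.7],[-5.8,-2.8,0,-0.82],[-6.5,-3.2,0.5,-0.94],[-7.2,-3.6,1.5,-1.06],[-7.67,-3.79,2.8,-1.123],[-7.67,-3.79,4,-1.123],[-7.67,-3.79,4.27,-1.123],[-7.67,-3.79,4.27,-1.123],[-7.67,-3.79,4.27,-1.123],[-7.67,-3.79,4.27,-1.123]]' 0.2 40; python3 go.py .5465 -.1522 .0715 101.3
```

```text
t: 12.28
eef_pos: [0.5471, -0.1522, 0.1399]
tool_rot: [0.0, -0.098, 0.995, 0.0]
contact_force: [-0.1, -0.2, 0.5]
gripper_width: 0.403
grasp_force: 0.0
t 12.28 pos [ 0.5471 -0.1522  0.1399] ycur 101.29 F [-0.1 -0.2  0.5] w 0.403 gf 0.0 q [-0.05  0.42  0.26  1.92 -0.14  0.83  2.06]
shift cm [0.06 0.02 6.84] spin -0.000
```

Run:
```python
from m import *
s=cam("side","pics/s4.png")
cv2.imwrite("pics/c4.png",cv2.resize(cv2.imread("pics/s4.png")[190:300,260:370],(600,600),interpolation=3))
inv=lambda q:((q-[260,190])*600/110).round(0).tolist()
o=bot.get_obs()["eef_pos"]; print("tcp",inv(proj(s,[o])),"tab exp",inv(proj(s,[[.5468,-.1522,.0905]])))
```

```text
tcp [[293.0, 265.0]] tab exp [[296.0, 372.0]]
```

View pics/c4.png

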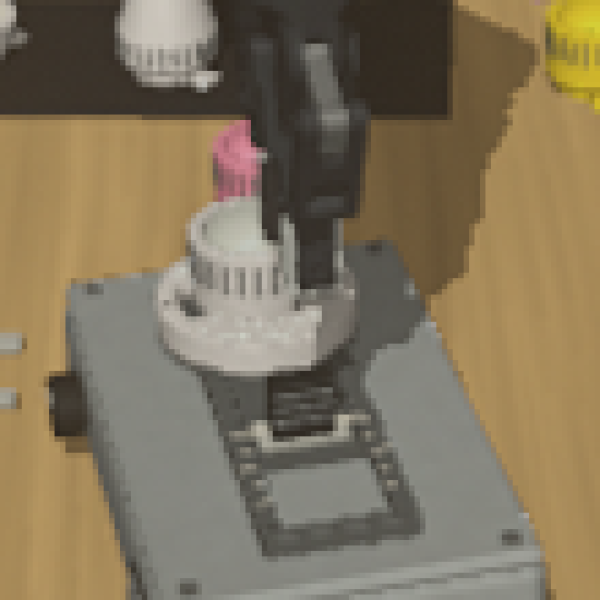

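The tab is at crop (303,375) and I expected (296–301,372), so it is aligned. The fingers are straight above it. I'll descend and grip.

```bash
python3 -m jog '[[0.06,0,1.5,0],[0.06,0,3.5,0],[0.06,0,5.2,0],[0.06,0,6.3,0],[0.06,0,6.8,0],[0.06,0,6.8,0],[0.06,0,6.8,0]]'; python3 -m jog '[[0,0,0,0],[0,0,0,0],[0,0,0,0],[0,0,0,0],[0,0,0,0],[0,0,0,0],[0,0,0,0]]' 1 60; python3 go.py .5512 -.1747 .0715 101.3
```

```text
t: 12.92
eef_pos: [0.5466, -0.153, 0.0722]
tool_rot: [0.0, -0.098, 0.995, -0.0]
contact_force: [-0.4, 0.3, -0.0]
gripper_width: 0.403
grasp_force: 0.0
t: 13.5
eef_pos: [0.547, -0.1532, 0.0728]
tool_rot: [0.001, -0.098, 0.995, -0.0]
contact_force: [-0.5, 0.0, 6.7]
gripper_width: 0.147
grasp_force: 59.5
t 13.50 pos [ 0.547  -0.1532  0.0728] ycur 101.28 F [-0.5  0.   6.7] w 0.147 gf 59.5 q [-0.02  0.51  0.23  1.96 -0.18  0.69  2.09]
shift cm [ 0.01 -2.19  0.13] spin -0.000
```

```bash
python3 -m jog '[[0,-0.2,0,0],[0,-0.5,0,0],[0,-0.9,0,0],[0,-1.3,0,0],[0,-1.7,0,0],[0,-2,0,0],[0,-2.2,0,0],[0,-2.3,0,0],[0,-2.3,0,0],[0,-2.3,0,0],[0,-2.3,0,0]]'; python3 go.py .547 -.1532 .0728 101.3
python3 - <<'E'
from m import *
s=cam("side","pics/s5.png"); t=cam("top","pics/t5.png")
a=cv2.resize(cv2.imread("pics/s5.png")[210:310,265:365],(600,600),interpolation=3)
cv2.imwrite("pics/c5.png",a)
E
```

```text
t: 14.42
eef_pos: [0.5509, -0.1731, 0.0727]
tool_rot: [0.0, -0.099, 0.995, 0.002]
contact_force: [-4.0, 6.2, 11.7]
gripper_width: 0.15
grasp_force: 60.3
t 14.42 pos [ 0.5509 -0.1731  0.0727] ycur 101.36 F [-4.   6.2 11.7] w 0.150 gf 60.3 q [ 0.02  0.53  0.23  1.93 -0.18  0.71  2.13]
shift cm [-0.01  2.03 -0.  ] spin 0.001
```

View pics/c5.png

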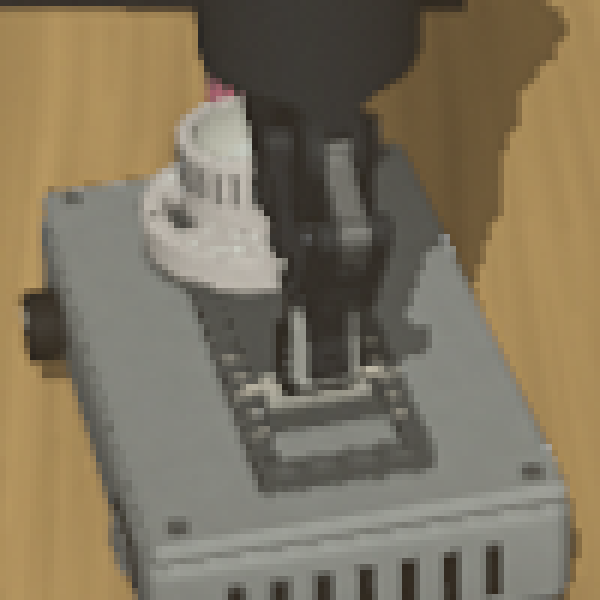

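The tab has slid back and the fingers hold it, with the cream pointer bar at crop (318,385). I'll compare the pointer's position before and after in the side images.

Run:
```python
from m import *
s=cam("side")
u=np.array([np.sin(np.radians(11.3)),-np.cos(np.radians(11.3))]) # lamp -y
port=np.array([.5303,-.0698]); v=np.array([u[1]*-1,u[0]])
for f in("s3","s4","s5"):
    im=cv2.imread(f"pics/{f}.png"); r=im[...,2].astype(int); b=im[...,0].astype(int)
    m=((r-b>18)&(r>135)).astype(np.uint8); m[:,:296]=0;m[:,345:]=0;m[:255]=0;m[:]=np.where(np.arange(480)[:,None]<290,m,0)
    n,l,st,ce=cv2.connectedComponentsWithStats(m,connectivity=8)
    for i in range(1,n):
        ys,xs=np.where(l==i)
        if len(xs)<2: continue
        P=onz(s,np.c_[xs,ys],.068)[:,:2]-port; a=P@u; w=P@v
        print(f,len(xs),ce[i].round(1),"along %.1f [%.1f %.1f] across %.1f"%(a.mean()*1e3,a.min()*1e3,a.max()*1e3,w.mean()*1e3))
```

```text
s3 10 [343.5 256.8] along 62.8 [55.0 75.2] across 70.6
s3 5 [322.8 266.4] along 87.0 [85.1 89.3] across 17.7
s3 5 [307.2 268.6] along 86.3 [84.0 88.2] across -16.5
s4 10 [343.5 256.8] along 62.8 [55.0 75.2] across 70.6
s4 5 [322.8 266.4] along 87.0 [85.1 89.3] across 17.7
s4 4 [307.  268.5] along 85.8 [84.0 87.6] across -16.9
s5 4 [344.  258.5] along 69.6 [63.9 75.2] across 69.9
s5 6 [326.5 271.3] along 107.0 [104.9 109.6] across 21.1
s5 10 [307.8 274.2] along 106.8 [103.2 109.2] across -19.7
```

```bash
python3 -m jog '[[0,-0.1,0,0],[0,-0.2,0,0],[0,-0.25,0,0],[0,-0.25,0,0],[0,-0.25,0,0],[0,-0.25,0,0],[0,-0.25,0,0],[0,-0.25,0,0]]'; python3 go.py .547 -.1532 .0728 101.3
python3 - <<'E'
from m import *
s=cam("side","pics/s6.png")
u=np.array([np.sin(np.radians(11.3)),-np.cos(np.radians(11.3))]); port=np.array([.5303,-.0698]); v=np.array([-u[1],u[0]])
# brightness profile along slide at pointer lines, before/after
for f in("s4","s6"):
    g=cv2.cvtColor(cv2.imread(f"pics/{f}.png"),cv2.COLOR_BGR2GRAY).astype(np.float32)
    for w in(-.016,-.013,.013,.016):
        A=np.arange(.076,.126,.002); q=proj(s,[[*(port+a*u+w*v),.068] for a in A]).astype(np.float32)
        print(f,w,cv2.remap(g,q[:,0],q[:,1],1).ravel().astype(int).tolist())
E
```

```text
t: 15.23
eef_pos: [0.5514, -0.1752, 0.0727]
tool_rot: [0.0, -0.099, 0.995, 0.002]
contact_force: [-4.3, 6.4, 12.7]
gripper_width: 0.15
grasp_force: 60.3
t 15.23 pos [ 0.5514 -0.1752  0.0727] ycur 101.38 F [-4.3  6.4 12.7] w 0.150 gf 60.3 q [ 0.02  0.53  0.23  1.93 -0.18  0.71  2.14]
shift cm [-0.    2.24  0.  ] spin 0.001
s4 -0.016 [81, 106, 141, 164, 176, 174, 173, 166, 165, 163, 161, 146, 131, 109, 90, 84, 82, 82, 89, 105, 120, 132, 135, 136, 135]
s4 -0.013 [75, 87, 111, 122, 121, 122, 128, 122, 118, 123, 146, 141, 127, 105, 83, 81, 82, 81, 84, 107, 127, 134, 137, 136, 136]
s4 0.013 [74, 66, 59, 70, 89, 94, 101, 108, 117, 145, 160, 149, 132, 108, 89, 85, 82, 81, 87, 106, 122, 133, 136, 137, 136]
s4 0.016 [65, 64, 72, 95, 137, 166, 170, 165, 157, 153, 153, 136, 117, 101, 89, 85, 83, 82, 81, 105, 128, 134, 139, 137, 136]
s6 -0.016 [84, 83, 83, 83, 83, 83, 83, 83, 83, 83, 82, 83, 91, 127, 154, 174, 181, 174, 171, 162, 156, 157, 147, 135, 111]
s6 -0.013 [83, 84, 84, 84, 84, 84, 84, 83, 82, 79, 77, 80, 79, 89, 99, 126, 160, 138, 125, 118, 123, 140, 146, 128, 107]
s6 0.013 [48, 48, 48, 52, 56, 56, 57, 57, 57, 57, 56, 54, 55, 67, 79, 93, 107, 112, 105, 98, 116, 146, 148, 132, 109]
s6 0.016 [49, 49, 49, 52, 57, 59, 64, 70, 74, 83, 101, 114, 126, 134, 143, 145, 142, 123, 112, 132, 150, 154, 151, 125, 102]
```

The edge profile has shifted by about 22.4 mm, with 23 ± 4 wanted. I'll hold for over a second and check it is steady.

```bash
python3 -m jog '[[0,-0.04,0,0],[0,-0.04,0,0],[0,-0.04,0,0],[0,-0.04,0,0],[0,-0.04,0,0],[0,-0.04,0,0],[0,-0.04,0,0],[0,-0.04,0,0],[0,-0.04,0,0],[0,-0.04,0,0],[0,-0.04,0,0],[0,-0.04,0,0],[0,-0.04,0,0],[0,-0.04,0,0],[0,-0.04,0,0],[0,-0.04,0,0],[0,-0.04,0,0],[0,-0.04,0,0]]'; python3 go.py .547 -.1532 .0728 101.3; python3 -c "
from station import bot; print(bot.hand_in())"
```

```text
t: 16.78
eef_pos: [0.5514, -0.1755, 0.0727]
tool_rot: [0.0, -0.099, 0.995, 0.002]
contact_force: [-4.0, 7.7, 11.5]
gripper_width: 0.148
grasp_force: 60.4
t 16.78 pos [ 0.5514 -0.1755  0.0727] ycur 101.38 F [-4.   7.7 11.5] w 0.148 gf 60.4 q [ 0.02  0.53  0.23  1.93 -0.18  0.71  2.14]
shift cm [-0.    2.27  0.  ] spin 0.001
the job is handed in; nothing more can be done
None
```

I seated the lens, turned it clockwise to the stop, and handed in with the gripper holding the shutter steady at about half travel (roughly 22.7 mm of the 23 mm target); the hand-in gave no verdict.

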